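# Start three drive pins in channel brackets, in order

## Task

Start the three drive pins in the aluminium channels: with a fingertip press lightly down on top of the red pin's head, then the yellow, then the blue, pushing each about half way in, so that the black band on its shank is partly sunk in the metal, neither all showing nor all gone. Only press them: do not pinch a pin or pull it up, do not hammer it, and leave the hammer, jar, offcut and steel strip where they lie.

Things in the scene. Friction and masses are not known exactly. Their poses are not given: they have to be found in the camera images.
- channel_red: Short aluminium channel, open side down over a wood block on a plywood foot, fixed to the bench. Foot 72 x 108 mm, channel 64 (own x) x 100 (own y), flat top 40 mm above the bench. Carries the red-headed pin upright through the middle of its top. Origin: centre of its underside, on the bench; z up. It may stand in any of three places, turned up to 0.5 rad.
- pin_red (a joint): How far the red pin is pushed in, m: 0 = all its 24 mm of shank below the head stands clear of the channel's top, grows downwards, 0.020 = the end of its travel, head almost on the channel; below 0 = pulled up. Starts between 0 and 0.003. No spring: a friction of about 4 N holds it wherever it is left. The black band (10 mm long, on the 10 mm thick steel shank) begins to enter the metal at 0.005 and is all gone at 0.015; half way is 0.010.
- pin_red_top (a point): Centre of the flat top of the red pin's head, a disc 26 mm across and 8 mm thick with its underside 24 mm above the channel's top at joint 0. Moves down with the pin: its height is 72 mm less the joint value. Its z points up.
- channel_yellow: Short aluminium channel, open side down over a wood block on a plywood foot, fixed to the bench. Foot 72 x 108 mm, channel 64 (own x) x 100 (own y), flat top 50 mm above the bench. Carries the yellow-headed pin upright through the middle of its top. Origin: centre of its underside, on the bench; z up. It may stand in any of three places, turned up to 0.5 rad.
- pin_yellow (a joint): How far the yellow pin is pushed in, m: 0 = all its 24 mm of shank below the head stands clear of the channel's top, grows downwards, 0.020 = the end of its travel, head almost on the channel; below 0 = pulled up. Starts between 0 and 0.003. No spring: a friction of about 4 N holds it wherever it is left. The black band (10 mm long, on the 10 mm thick steel shank) begins to enter the metal at 0.005 and is all gone at 0.015; half way is 0.010.
- pin_yellow_top (a point): Centre of the flat top of the yellow pin's head, a disc 26 mm across and 8 mm thick with its underside 24 mm above the channel's top at joint 0. Moves down with the pin: its height is 82 mm less the joint value. Its z points up.
- channel_blue: Short aluminium channel, open side down over a wood block on a plywood foot, fixed to the bench. Foot 72 x 108 mm, channel 64 (own x) x 100 (own y), flat top 60 mm above the bench. Carries the blue-headed pin upright through the middle of its top. Origin: centre of its underside, on the bench; z up. It may stand in any of three places, turned up to 0.5 rad.
- pin_blue (a joint): How far the blue pin is pushed in, m: 0 = all its 24 mm of shank below the head stands clear of the channel's top, grows downwards, 0.020 = the end of its travel, head almost on the channel; below 0 = pulled up. Starts between 0 and 0.003. No spring: a friction of about 4 N holds it wherever it is left. The black band (10 mm long, on the 10 mm thick steel shank) begins to enter the metal at 0.005 and is all gone at 0.015; half way is 0.010.
- pin_blue_top (a point): Centre of the flat top of the blue pin's head, a disc 26 mm across and 8 mm thick with its underside 24 mm above the channel's top at joint 0. Moves down with the pin: its height is 92 mm less the joint value. Its z points up.
- hammer: Loose hammer, 260 mm long, lying flat beyond the channels. Leave it. Origin: middle of its underside; own x runs along the handle towards the head.
- jar: Loose glass jar with grey cap, 60 mm across, 80 mm tall, standing on the robot's side of the channels. Leave it. Origin: centre of its underside.
- offcut: Loose aluminium angle offcut, 60 x 40 x 34 mm, on the robot's side of the channels. Leave it. Origin: centre of its underside.
- strip: Loose flat steel strip, 200 (own x) x 25 x 6 mm, on the bench to the robot's right of the channels. Leave it. Origin: centre of its underside.
Things that resemble listed ones, but are neither listed nor needed, are in the scene too. Leave any green or turquoise look-alike of the offcut alone.

How it is judged:
On the way, in this order (a step that is already met when the one before it is completed fails the run):
1. the red pin is about half way in (value of joint pin_red between 0.005 and 0.015 m), for 0.2 s.
2. the yellow pin is about half way in (value of joint pin_yellow between 0.005 and 0.015 m), for 0.2 s.
3. the blue pin is about half way in (value of joint pin_blue between 0.005 and 0.015 m), for 0.2 s.
At the end, for the whole second after the job is handed in: Red, yellow and blue pin each stay pushed in 10 mm, give or take 5 mm (the black band partly sunk), and hammer, jar, offcut and strip rest within 20 mm of where they were (all of step 1 and all of step 2 and all of step 3 and distance of each of hammer, jar, offcut, strip from where it was at the start of the episode below 0.02 m and linear speed of each of hammer, jar, offcut, strip below 0.02 m/s); the robot touches nothing.
It fails at once if a pin is pushed in before its turn (red, yellow, blue) ((value of joint pin_yellow above 0.004 m and value of joint pin_red below 0.005 m) or (value of joint pin_blue above 0.004 m and value of joint pin_yellow below 0.005 m) or (value of joint pin_blue above 0.004 m and value of joint pin_red below 0.005 m)).
It fails at once if a pin is driven too far in, its black band all gone (value of joint any of pin_red, pin_yellow, pin_blue above 0.015 m).
It fails at once if a pin or its channel is pressed hard (over 18 N), or struck with the hammer (contact force between any of the fingers, the arm and channel_red above 18 N or contact force between any of the fingers, the arm and channel_yellow above 18 N or contact force between any of the fingers, the arm and channel_blue above 18 N or contact force between hammer and channel_red above 0.2 N or contact force between hammer and channel_yellow above 0.2 N or contact force between hammer and channel_blue above 0.2 N).
It fails at once if a pin is pulled up, or taken between the fingers instead of pressed on top (value of joint any of pin_red, pin_yellow, pin_blue below -0.003 m or (contact force between the fingers and channel_red above 0.5 N and z of the grasp point in the frame of pin_red_top below 0.01 m and horizontal distance between the grasp point and pin_red_top below 0.02 m) or (contact force between the fingers and channel_yellow above 0.5 N and z of the grasp point in the frame of pin_yellow_top below 0.01 m and horizontal distance between the grasp point and pin_yellow_top below 0.02 m) or (contact force between the fingers and channel_blue above 0.5 N and z of the grasp point in the frame of pin_blue_top below 0.01 m and horizontal distance between the grasp point and pin_blue_top below 0.02 m)).
It fails at once if the hammer, jar, offcut or strip is moved more than 20 mm (distance of any of hammer, jar, offcut, strip from where it was at the start of the episode above 0.02 m).
It also fails if it takes over 48 s, if anything falls off the work surface, if the arm or the gripper's body presses on something with over 40 N, if the wrist force passes 120 N, or if a joint passes its speed limit or range.

## Robot

A 6-joint arm with a two-finger parallel gripper is mounted at the origin on the work surface. World frame = base frame: x ahead of the robot, y to its left, z up, the work surface at z = 0. Lengths are in m, angles in rad, forces in N, time in s.
With the tool pointing down it reaches from about 0.3 to 0.875 m from the base axis. Payload 6.4 kg.
Tool frame: the origin (TCP) lies midway between the tips of the shut fingers; the grasp point (between the pads) lies 19 mm behind it (ctrl.tcp_to_grasp is the distance from the TCP to the grasp point, in m); z points along the fingers, y is the direction in which the jaws open and shut (so a half turn about z gives the same grasp; the last joint's range is limited). The gripper opens to 85 mm and grips with 20 to 120 N. Pads are 22 mm wide; open, the fingers measure 114 mm over their backs; the gripper's body (76 mm by 85 mm) begins 54 mm behind the grasp point. The pads swing forward as they close: fully open they stand 13 mm farther back than shut.
Start: joints at [-0.206, 0.181, 1.607, -0, 1.354, -0.206], TCP at [0.575, 0, 0.231] pointing down, gripper open.
Joint ranges: [-2.99, 2.99], [-0.89, 2.07], [0.3, 2.58], [-1.14, 4.28], [0, 2.63], [-3.12, 3.12]. Speed limits (rad/s): [2.57, 2.57, 3.01, 3.14, 3.14, 3.14].

## Interface

Orientations are given as a unit quaternion [w, x, y, z].
In Python, from bench import monitor, imaging, order, spotter, ctrl gives the robot as it stands.
- The arm moves only by the shell command python3 -m pendant 'ROWS'. ROWS is JSON, a list that holds one entry, the list of rows, each a list of 5 numbers: the shift along the world's x, y, z in mm, then the turn about the world's z in degrees, then the finger opening in mm, from 0 to 85.4. A call has 1 to 8 rows; each row shifts and turns the commanded pose from where the row before left it; what a row does not reach is not made up. A row lasts 1/8 s, in which the tool goes at most 62.5 mm and 10.7 degrees, less where a joint would pass 70% of its speed; a pose out of reach is approached as far as the arm can. A call with a gripper value outside its range is refused whole. The fingers move at their own pace and stop on an object; the grip force is fixed at half the most. Time passes only in rows, so rows that do not move let the fingers close. It gives the time, the measured TCP pose, the force and the opening at its end, in the units of the state.
- monitor.get_obs(): the state, without advancing time (a new reading comes with each control period).
- imaging.camera(name): name is "scene" or "side" or "wrist"; returns a dict with "img" (480x640x3 uint8, red, green, blue), "vfov" (degrees; the focal length in pixels is half the picture's height over the tangent of half this angle, whatever the lens; pixels are square), "cx", "cy" (the principal point, pixels), "distortion" ([k1, k2, p1, p2, k3] as OpenCV has them; the pictures are not rectified), "origin" and "orientation" of the camera in the world. Camera axes: x right, y down, z forward; pixel columns grow to the right and rows downward; lengths in m; the calibration is good to about 2 mm. A picture is of the moment at which its call begins. There is no depth.
- order.hand_in(): hands the job in, once; it reports no verdict.
Trained networks look in the newest picture that a camera, given by its name, has taken for a name from the list of things; names that differ only in an ending like _2 or _b are one class to them, and where a whole thing is asked for, a point or a joint stands for the part that bears it (a point fixed in the world has none). Each returns a list of dicts, best first, with "confidence" (0 to 1); they miss things now and then, are a little off and sometimes report something else, mostly with a low value. They report only what shows in the picture. A call takes as long as a camera call. They do not tell look-alikes from the thing itself.
- spotter.recognise(camera, thing): "at" ([x, y, z] in m, in the coordinates of the camera as it stood for that picture, good to about 4 mm: the middle of the surface that is visible of it).
- spotter.tip_of(camera, thing): "at" ([x, y, z] in m, in the coordinates of the camera as it stood for that picture, good to about 4 mm: a listed point, or the origin of a listed thing).
The state is a dict: "time_s": time; "q": joint angles; "dq": joint speeds; "joint_efforts": joint torques, N m; "eef_pos": TCP position; "eef_rot": TCP orientation; "wrist_force": force on the tool from outside, world axes, zero at the start; "torque": the same for the moment, N m; "opening": opening from 0.0 (shut) to 1.0 (fully open).
Only numpy, scipy, OpenCV 4.12 (cv2) and the standard library are available. Lean on these libraries where they do the work, as an engineer would, in place of code of your own. Each camera call takes 0.05 s, during which the arm holds its last target. There are 200 camera calls.

## Working session

There is one attempt and no reset: what is moved stays moved. The work goes in short steps, Python scripts to look and compute and a shell command to move; the robot and the scene stay as the last step left them, time stands still between calls to the robot, and variables do not carry over. Pictures are saved under pics/ and viewed, about 8 in all and at most 12, crops included, and the job is handed in when it is done.

```bash
mkdir -p pics
cat > h.py <<'E'
import numpy as np, cv2
from scipy.spatial.transform import Rotation as R
from bench import monitor, imaging, order, spotter, ctrl
def rot(c):
    q=np.array(c["orientation"]); return R.from_quat(q[[1,2,3,0]]).as_matrix() if q.size==4 else q
def world(c,p): return np.array(c["origin"])+rot(c)@np.array(p)
def K(c):
    f=240/np.tan(np.radians(c["vfov"])/2); return np.array([[f,0,c["cx"]],[0,f,c["cy"]],[0,0,1]])
def ray(c,u,v,z):
    n=cv2.undistortPoints(np.array([[[u,v]]],float),K(c),np.array(c["distortion"]))[0,0]
    d=rot(c)@np.array([n[0],n[1],1]); o=np.array(c["origin"]); return o+d*(z-o[2])/d[2]
def snap(name,fn=None):
    c=imaging.camera(name)
    if fn: cv2.imwrite("pics/"+fn,c["img"][:,:,::-1])
    return c
E
python3 - <<'E'
from h import *
np.set_printoptions(precision=4,suppress=True)
for n in ["scene","side"]:
    c=snap(n,n+"0.png")
    print(n,c["origin"],c["vfov"])
    for k in ["red","yellow","blue"]:
        for r in spotter.tip_of(n,f"pin_{k}_top")[:2]: print(k,r["confidence"],world(c,r["at"]))
o=monitor.get_obs();print(o["time_s"],o["eef_pos"],o["wrist_force"],ctrl.tcp_to_grasp)
E
```

```text
scene [0.9688 0.556  0.6334] 54.21458252780334
red 0.7 [ 0.5632  0.2026 -0.0003]
yellow 0.74 [0.6376 0.0113 0.0756]
blue 0.54 [0.6341 0.0096 0.0787]
blue 0.42 [ 0.6162 -0.178   0.0885]
side [0.4318 0.475  0.6624] 50.52787021301083
red 0.74 [0.5665 0.1993 0.0709]
yellow 0.83 [0.6314 0.0095 0.0781]
blue 0.61 [ 0.6207 -0.1748  0.0907]
0.4 [0.5749 0.     0.2311] [-0.2624  0.2676  0.4494] 0.0187
```

View pics/scene0.png

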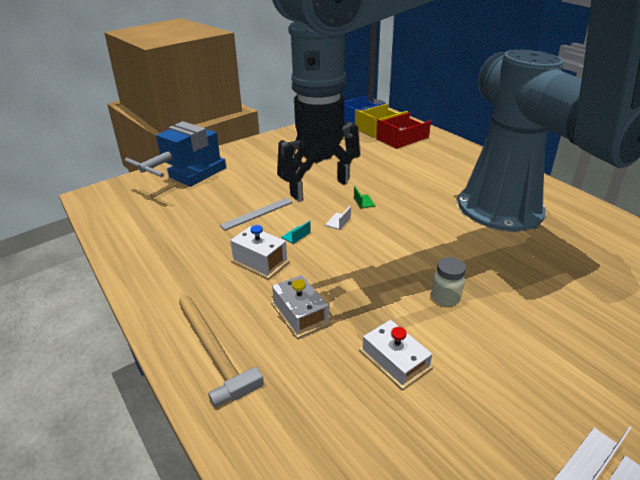

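View pics/side0.png

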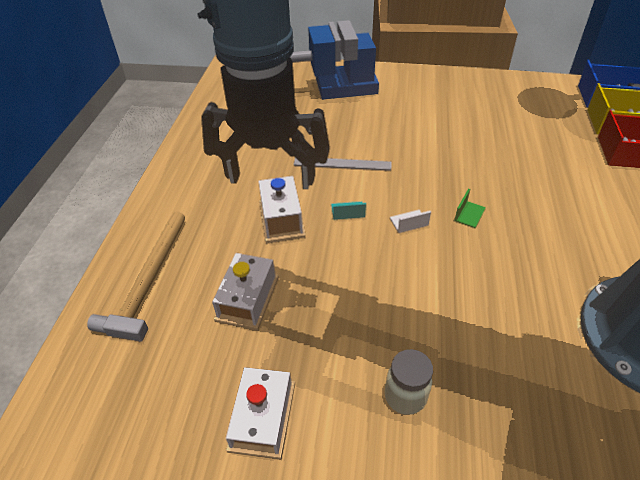

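The scene view shows the red head at (399,333), yellow at (299,285) and blue at (257,229). In the side view they are at (257,393), (241,269) and (278,184). The jar stands on the robot side of red and yellow, and the hammer lies beyond the channels. Next I segment the heads and triangulate them.

```bash
cat >> h.py <<'E'
NOM=dict(red=.072,yellow=.082,blue=.092)
HUE=dict(red=(0,6),yellow=(18,32),blue=(105,125))
def head(c,k,guess,box=22):
    """centroid pixel of the coloured head near the projected guess"""
    Rm=rot(c); p=cv2.projectPoints(np.array([guess],float),cv2.Rodrigues(Rm.T)[0],-Rm.T@np.array(c["origin"]),K(c),np.array(c["distortion"]))[0][0,0]
    h=cv2.cvtColor(c["img"],cv2.COLOR_RGB2HSV); m=cv2.inRange(h,(HUE[k][0],130,50),(HUE[k][1],255,255))
    if k=="red": m|=cv2.inRange(h,(174,130,50),(180,255,255))
    w=np.zeros_like(m); cv2.circle(w,tuple(int(round(x)) for x in p),box,255,-1); m&=w
    ys,xs=np.nonzero(m); return xs.mean(),ys.mean(),len(xs),p
E
python3 - <<'E'
from h import *
np.set_printoptions(precision=4,suppress=True)
G=dict(red=(.565,.200,.07),yellow=(.632,.0095,.08),blue=(.62,-.175,.09))
cs=[snap("scene"),snap("side")]
for k,g in G.items():
    A=[];b=[]
    for c in cs:
        u,v,n,p=head(c,k,g)
        q=ray(c,u,v,NOM[k]-.0045)  # centroid of visible head ~ mid-head
        o=np.array(c["origin"]);d=(q-o)/np.linalg.norm(q-o);P=np.eye(3)-np.outer(d,d);A.append(P);b.append(P@o)
        print(k,n,round(u),round(v),p,q)
    print("  tri",np.linalg.solve(sum(A),sum(b)))
E
```

```text
red 157 399 333 [398.5647 331.6816] [0.5651 0.2003 0.0675]
red 322 256 394 [257.85   392.3743] [0.5673 0.2012 0.0675]
  tri [0.5668 0.202  0.0698]
yellow 132 299 284 [298.6446 281.9582] [0.6336 0.0133 0.0775]
yellow 208 241 269 [242.6483 266.2475] [0.6347 0.0128 0.0775]
  tri [0.6342 0.014  0.0786]
blue 79 256 229 [253.6361 228.9743] [ 0.6148 -0.175   0.0875]
blue 110 277 183 [275.4426 181.8602] [ 0.6169 -0.1758  0.0875]
  tri [ 0.6161 -0.1727  0.0897]
```

Both views agree to about 2 mm, and the heights match. I'll shut the fingers and go above red.

```bash
python3 -m pendant '[[[-2,40,0,0,0],[-2,40,0,0,0],[-2,40,-20,0,0],[-2,40,-30,0,0],[-1,41,-30,0,0],[0,0,-30,0,0],[0,0,0,0,0],[0,0,0,0,0]]]'
python3 - <<'E'
from h import *
c=snap("side","side1.png"); cv2.imwrite("pics/side1c.png",cv2.resize(c["img"][250:480,130:430,::-1],None,fx=2,fy=2))
c=snap("scene"); cv2.imwrite("pics/scene1c.png",cv2.resize(c["img"][200:400,270:530,::-1],None,fx=2.5,fy=2.5))
o=monitor.get_obs();print(o["eef_pos"],o["eef_rot"],o["wrist_force"],o["opening"],o["time_s"])
E
```

```text
time_s: 1.5
eef_pos: [0.5668, 0.2008, 0.1225]
eef_rot: [0.0, 0.707, 0.707, 0.001]
wrist_force: [0.1, -0.1, 1.0]
opening: -0.005
[0.56738204 0.20061154 0.12318409] [0.00092109 0.70743165 0.70678017 0.00118105] [ 0.2977331  -0.00199567  0.16863669] -0.00272300367453373 1.6
```

View pics/side1c.png

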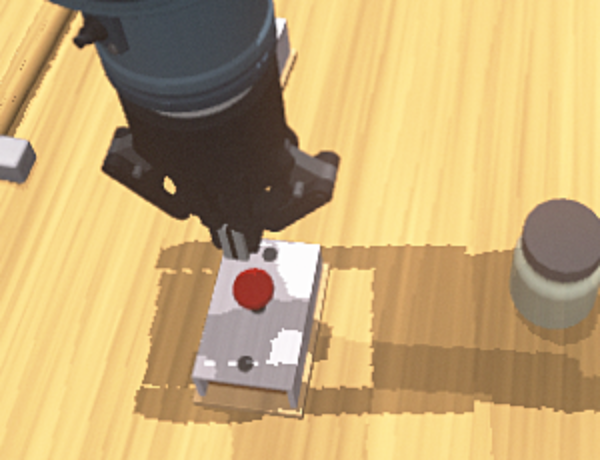

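The fingers are shut with their tips at about (235,250) in the crop. That is above the red head at (253,289) and clear of the jar. Next I descend to about 4 mm above the head.

```bash
python3 -m pendant '[[[0,0,-20,0,0],[0,0,-15,0,0],[0,0,-8,0,0],[0,0,-4,0,0],[0,0,0,0,0]]]'; python3 -m pendant '[[[0,0,-2,0,0],[0,0,-2,0,0],[0,0,-2,0,0],[0,0,0,0,0]]]'
```

```text
time_s: 2.22
eef_pos: [0.5659, 0.201, 0.074]
eef_rot: [-0.0, 0.707, 0.707, -0.0]
wrist_force: [0.1, -0.1, -1.0]
opening: 0.001
time_s: 2.72
eef_pos: [0.5664, 0.2011, 0.0686]
eef_rot: [0.0, 0.707, 0.707, 0.0]
wrist_force: [0.3, 0.5, 2.9]
opening: -0.001
```

Force of 2.9 N at z≈0.068 shows contact. I'll press on to z≈0.062, which is 10 mm in.

```bash
python3 -m pendant '[[[0,0,-1.5,0,0],[0,0,-1.5,0,0],[0,0,0,0,0]]]'; python3 -m pendant '[[[0,0,-1.5,0,0],[0,0,-1.5,0,0],[0,0,0,0,0],[0,0,0,0,0]]]'
python3 - <<'E'
from h import *
print(np.mean([(imaging.camera("wrist"),monitor.get_obs()["eef_pos"][2])[1] for i in range(6)]))
c=snap("scene"); cv2.imwrite("pics/scene2c.png",cv2.resize(c["img"][270:400,320:480,::-1],None,fx=4,fy=4,interpolation=2))
E
```

```text
time_s: 3.1
eef_pos: [0.5663, 0.2011, 0.0653]
eef_rot: [0.0, 0.707, 0.707, 0.0]
wrist_force: [2.4, 0.7, 1.9]
opening: -0.002
time_s: 3.6
eef_pos: [0.566, 0.201, 0.0622]
eef_rot: [0.0, 0.707, 0.707, -0.0]
wrist_force: [2.9, 0.9, 2.3]
opening: -0.001
0.062205019629025714
```

View pics/scene2c.png

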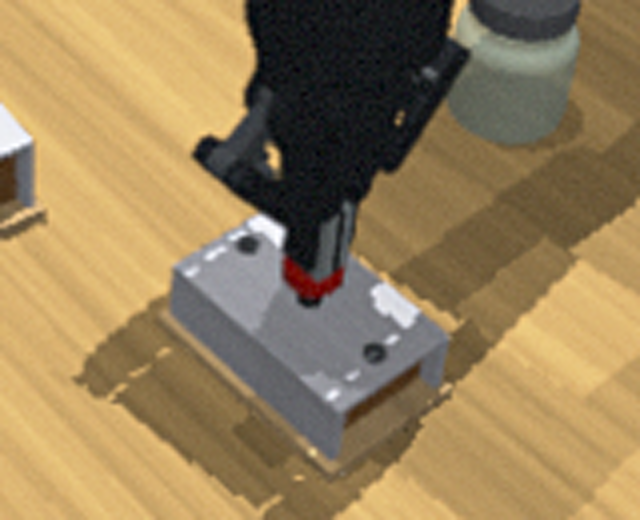

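The fingertip sits centred on the red head (crop 313,275). The head is lowered, and a little black band shows under it at (310,300). z = 0.0622, so the joint is about 9.8 mm. Now I lift and go to yellow.

```bash
python3 -m pendant '[[[0,0,15,0,0],[0,0,35,0,0],[14,-37,10,0,0],[18,-50,0,0,0],[18,-50,0,0,0],[14,-37,0,0,0],[4,-14,0,0,0],[0,0,0,0,0]]]'; python3 -m pendant '[[[0,0,-15,0,0],[0,0,-12,0,0],[0,0,-6,0,0],[0,0,-3,0,0],[0,0,0,0,0]]]'
python3 - <<'E'
from h import *
print(np.mean([(imaging.camera("wrist"),monitor.get_obs()["eef_pos"])[1] for i in range(5)],0))
c=snap("scene"); cv2.imwrite("pics/scene3c.png",cv2.resize(c["img"][210:400,240:480,::-1],None,fx=3,fy=3,interpolation=2))
E
```

```text
time_s: 4.95
eef_pos: [0.6337, 0.0126, 0.1224]
eef_rot: [-0.0, 0.708, 0.707, -0.0]
wrist_force: [0.2, 0.0, 0.2]
opening: -0.002
time_s: 5.58
eef_pos: [0.634, 0.0132, 0.0861]
eef_rot: [-0.0, 0.707, 0.707, -0.0]
wrist_force: [0.0, 0.6, -0.4]
opening: 0.006
[0.63431708 0.01297114 0.08667747]
```

View pics/scene3c.png

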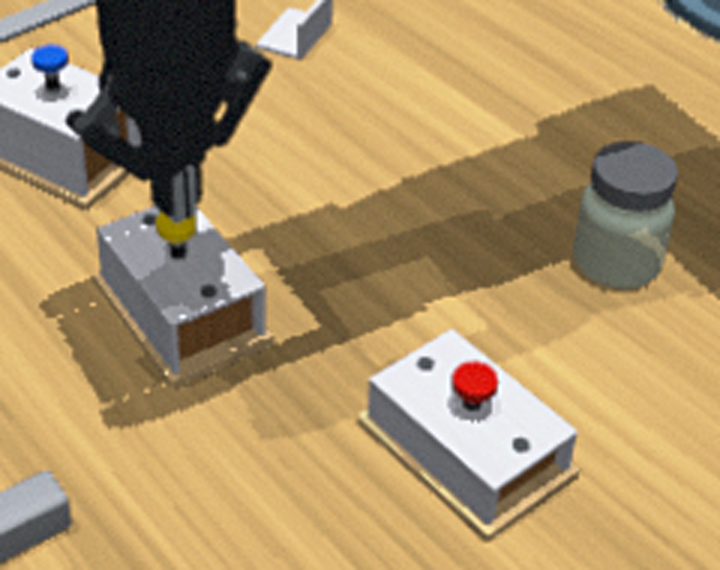

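The red pin stayed at about half way, with its head at (475,383) and a short dark shank below. The fingertip is over the yellow head at (176,225). I'll press from 0.0865 to 0.072.

```bash
python3 -m pendant '[[[0,0,-2,0,0],[0,0,-2,0,0],[0,0,-2,0,0],[0,0,-2,0,0],[0,0,0,0,0]]]'; python3 -m pendant '[[[0,0,-1.5,0,0],[0,0,-1.5,0,0],[0,0,-1.5,0,0],[0,0,-1.5,0,0],[0,0,0,0,0],[0,0,0,0,0]]]'
python3 - <<'E'
from h import *
print(np.mean([(imaging.camera("wrist"),monitor.get_obs()["eef_pos"])[1] for i in range(5)],0))
E
```

```text
time_s: 6.5
eef_pos: [0.634, 0.013, 0.0782]
eef_rot: [-0.0, 0.707, 0.707, -0.0]
wrist_force: [0.3, -0.4, 0.4]
opening: -0.001
time_s: 7.25
eef_pos: [0.634, 0.013, 0.0721]
eef_rot: [-0.0, 0.707, 0.707, 0.0]
wrist_force: [0.4, 0.4, 1.4]
opening: -0.003
[0.63399514 0.01302593 0.07207282]
```

z = 0.0721, which is about 9.9 mm in. I'll lift, go above blue (staying 8 mm clear of it), and check yellow before pressing.

```bash
python3 -m pendant '[[[0,0,15,0,0],[0,0,35,0,0],[-4,-37,10,0,0],[-5,-50,0,0,0],[-5,-50,0,0,0],[-3,-37,0,0,0],[-1,-14.5,0,0,0],[0,0,0,0,0]]]'; python3 -m pendant '[[[0,0,-15,0,0],[0,0,-12,0,0],[0,0,-5,0,0],[0,0,0,0,0]]]'
python3 - <<'E'
from h import *
print(np.mean([(imaging.camera("wrist"),monitor.get_obs()["eef_pos"])[1] for i in range(5)],0))
c=snap("scene"); cv2.imwrite("pics/scene4c.png",cv2.resize(c["img"][180:380,200:440,::-1],None,fx=3,fy=3,interpolation=2))
E
```

```text
time_s: 8.5
eef_pos: [0.6162, -0.1759, 0.1328]
eef_rot: [0.0, 0.708, 0.707, 0.0]
wrist_force: [0.1, -0.9, -0.0]
opening: -0.003
time_s: 9.0
eef_pos: [0.6156, -0.1747, 0.0993]
eef_rot: [-0.001, 0.707, 0.707, -0.0]
wrist_force: [0.8, -0.3, -0.4]
opening: 0.002
[ 0.61629285 -0.1754326   0.10056189]
```

View pics/scene4c.png

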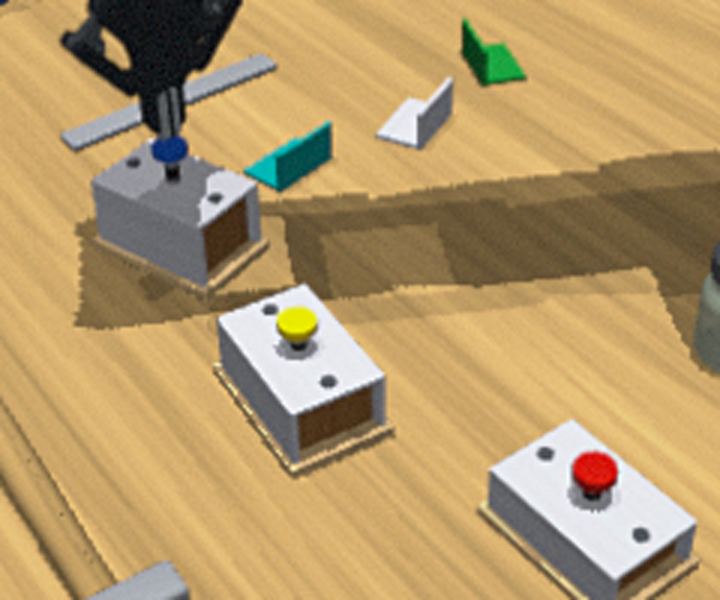

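Yellow (297,325) and red (595,472) both stand lowered with a short black shank. The fingertip is over blue (170,150), which is still high. I'll press from 0.1005 to 0.082.

```bash
python3 -m pendant '[[[0,0,-3,0,0],[0,0,-3,0,0],[0,0,-2,0,0],[0,0,-2,0,0],[0,0,-2,0,0],[0,0,0,0,0]]]'; python3 -m pendant '[[[0,0,-1.5,0,0],[0,0,-1.5,0,0],[0,0,-1.5,0,0],[0,0,-1.5,0,0],[0,0,0,0,0],[0,0,0,0,0]]]'
python3 - <<'E'
from h import *
print(np.mean([(imaging.camera("wrist"),monitor.get_obs()["eef_pos"])[1] for i in range(5)],0))
E
python3 -m pendant '[[[0,0,15,0,0],[0,0,40,0,0],[-10,0,40,0,0],[-40,0,40,0,0],[-40,0,0,0,0],[0,0,0,0,0],[0,0,0,0,0]]]'
python3 - <<'E'
from h import *
np.set_printoptions(precision=4,suppress=True)
c=snap("scene"); s=snap("side")
cv2.imwrite("pics/scene5c.png",cv2.resize(c["img"][170:430,170:480,::-1],None,fx=2.3,fy=2.3,interpolation=2))
G=dict(red=(.566,.201,.062),yellow=(.634,.013,.072),blue=(.616,-.1755,.082))
for k,g in G.items():
    A=[];b=[]
    for q in (c,s):
        u,v,n,p=head(q,k,g); o=np.array(q["origin"]);d=ray(q,u,v,.06)-o;d/=np.linalg.norm(d);P=np.eye(3)-np.outer(d,d);A.append(P);b.append(P@o)
    print(k,np.linalg.solve(sum(A),sum(b)))
print(monitor.get_obs()["wrist_force"])
E
```

```text
time_s: 10.05
eef_pos: [0.6159, -0.1755, 0.0882]
eef_rot: [-0.0, 0.707, 0.707, -0.0]
wrist_force: [-1.4, 0.1, 1.3]
opening: 0.003
time_s: 10.8
eef_pos: [0.616, -0.1755, 0.082]
eef_rot: [0.0, 0.707, 0.707, 0.0]
wrist_force: [-0.5, 1.4, 0.3]
opening: -0.0
[ 0.61609411 -0.17550059  0.08205907]
time_s: 11.92
eef_pos: [0.5267, -0.1758, 0.2183]
eef_rot: [0.001, 0.707, 0.707, 0.0]
wrist_force: [0.6, -0.8, 0.2]
opening: -0.002
red [0.567  0.2016 0.0602]
yellow [0.6333 0.0149 0.0757]
blue [ 0.6165 -0.1721  0.0814]
[-0.8703  0.183  -0.4405]
```

View pics/scene5c.png

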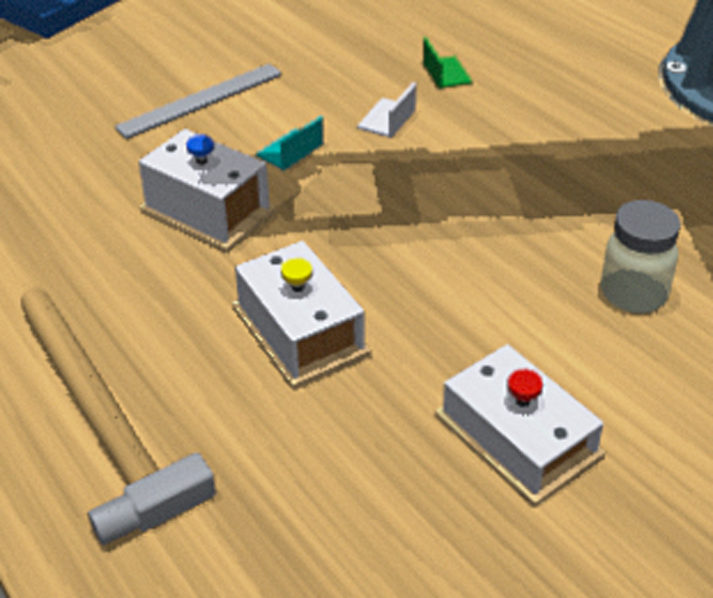

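All three heads look equally lowered and the loose things are undisturbed. But the triangulated drops are red 9.6 mm, blue 8.3 mm and yellow only 2.9 mm, so the yellow figure needs checking.

Run:
```python
from h import *
np.set_printoptions(precision=1,suppress=True)
rows=[]
for n,(bx,by) in dict(scene=(299,290),side=(243,277)).items():
    c=snap(n); a=cv2.imread(f"pics/{n}0.png"); b=c["img"][:,:,::-1]
    f=lambda im:cv2.resize(im[by-25:by+25,bx-30:bx+30],None,fx=6,fy=6,interpolation=2)
    rows.append(np.hstack([f(a),f(b)]))
    for k,xy in dict(red=(.566,.201),yellow=(.634,.013),blue=(.616,-.1755)).items():
        old=dict(c);old["img"]=a[:,:,::-1].copy();h0=NOM[k]-.006
        o=head(old,k,(*xy,h0),18);w=head(c,k,(*xy,h0-.01),18)
        print(n,k,"old-pred",np.array(o[:2])-o[3],"new-pred(10mm)",np.array(w[:2])-w[3],"pred shift",w[3]-o[3],o[2],w[2])
cv2.imwrite("pics/cmp.png",np.vstack(rows))
```

```text
scene red old-pred [ 0.2 -1.2] new-pred(10mm) [ 0.  -1.2] pred shift [-0.5  4.2] 155 158
scene yellow old-pred [ 0.1 -0.8] new-pred(10mm) [-0.2 -2.5] pred shift [0.2 4.2] 136 136
scene blue old-pred [ 0.6 -0.7] new-pred(10mm) [ 0.7 -0.8] pred shift [0.5 4. ] 79 81
side red old-pred [-1.2 -0.6] new-pred(10mm) [-1.2 -1.1] pred shift [0.9 3.6] 320 312
side yellow old-pred [-0.6 -0.6] new-pred(10mm) [-0.6 -1.8] pred shift [0.9 4.2] 206 200
side blue old-pred [-0.5 -0.8] new-pred(10mm) [-1.1 -1.6] pred shift [0.5 4.4] 110 92
```

View pics/cmp.png

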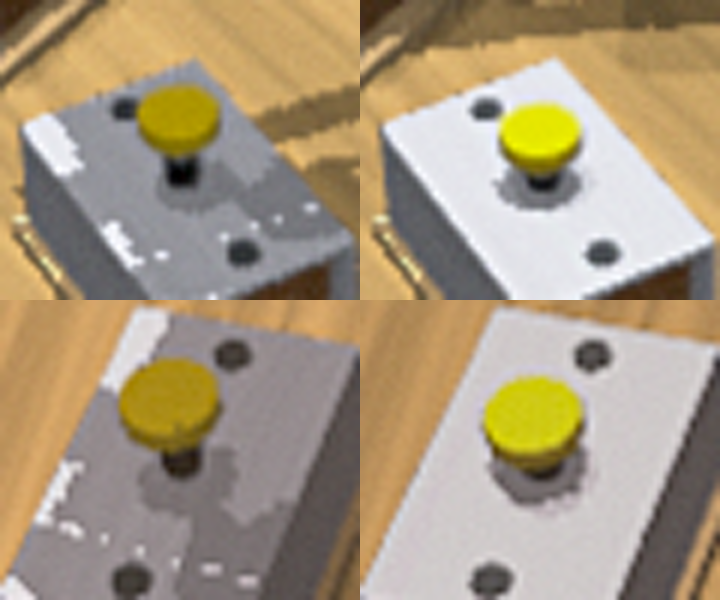

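The left/right pair shows the yellow head about 18 px lower at 6x zoom, a drop of roughly 7 mm. With a start of up to 3 mm this fits the 9.9 mm from the fingertip height. The black band still partly shows. Handing in.

```bash
python3 -c "
from bench import order; print(order.hand_in())"
```

```text
the job is handed in; nothing more can be done
None
```

I pressed the red, yellow and blue pins in that order with the shut fingertips, each to about half way. I then moved the arm clear and handed the job in; it reports no verdict.

- **Depth from fingertip height:** the last TCP heights were 62.2, 72.1 and 82.1 mm, which puts each pin about 10 mm in. The highest vertical force I read at the end of a move was about 3 N. I did not see the peaks between readings.
- **Last pictures:** all three heads stand lowered with a short stretch of black shank still showing. The hammer, jar, offcut and strip look unmoved by eye, though I did not measure their positions.
- **One check disagreed:** triangulating the heads before and after gave drops of about 9.6 mm (red), 2.9 mm (yellow) and 8.3 mm (blue). I put the low yellow figure down to changed shading in the pictures. A direct before/after comparison showed yellow dropping about 7 mm. That fits a start already up to 3 mm in and a finish near 10 mm.

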